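# Index the jaw-model turntable under the lamp

## Robot

A 6-joint arm with a two-finger parallel gripper is mounted at the origin on the work surface. World frame = base frame: x ahead of the robot, y to its left, z up, the work surface at z = 0. Lengths are in m, angles in rad, forces in N, time in s.
With the tool pointing down it reaches from about 0.3 to 0.875 m from the base axis. Payload 6.4 kg.
Tool frame: the origin (TCP) lies at the very end of the fingers, on their centre line; the grasp point (between the pads) lies 19 mm behind it; z points along the fingers, y is the line along which they close (so a half turn about z gives the same grasp; the last joint's range is limited). The gripper opens to 85 mm and grips with 20 to 120 N. Pads are 22 mm wide; open, the fingers measure 114 mm over their backs; the gripper's body (76 mm by 85 mm) begins 54 mm behind the grasp point. The pads swing forward as they close: fully open they stand 13 mm farther back than shut.
Start: joints at [-1.348, 0.181, 1.607, -0, 1.354, -0.206], TCP at [0.239, -0.523, 0.231] pointing down, gripper open.
Joint ranges: [-2.99, 2.99], [-0.89, 2.07], [0.3, 2.58], [-1.14, 4.28], [0, 2.63], [-3.12, 3.12]. Speed limits (rad/s): [2.57, 2.57, 3.01, 3.14, 3.14, 3.14].

## Interface

Orientations are given as a rotation vector (axis times angle).
In Python, from plant import r gives the robot as it stands.
- The arm moves only by the tool jog_arm, never from a script. Its argument "moves" is a list of rows, each an object of numbers: "tx", "ty", "tz": the shift along the tool's x, y, z in mm; "yaw": the turn about the tool's z in rad; "claw": the opening, from 0 (shut) to 1 (fully open). In form: [{"tx": .., "ty": .., "tz": .., "yaw": .., "claw": ..}, ...]. A call has 1 to 12 rows; each row shifts and turns the commanded pose from where the row before left it, along the tool's axes as they then stand; what a row does not reach is not made up. A row lasts 1/10 s, in which the tool goes at most 50 mm and 8.59 degrees, less where a joint would pass 70% of its speed; a pose out of reach is approached as far as the arm can. A call is refused whole if a number of a shift passes 50 or a number of a turn 0.15, either way. A call with a gripper value outside its range is refused whole. The fingers move at their own pace and stop on an object; "newtons" is the grip in N (left out, the last holds). Time passes only in rows, so rows that do not move let the fingers close. It gives the time, the measured TCP pose, the force, the opening and the grip force at its end, in the units of the state.
- r.sense(): the state, without advancing time (a new reading comes with each control period).
- r.camera(name): name is "scene" or "top"; returns the picture (384x512x3 uint8, red, green, blue); there is no depth.
- r.calibration(name): a dict with "fx", "fy", "cx", "cy" (pixels), "distortion" ([k1, k2, p1, p2, k3] as OpenCV has them; the pictures are not rectified), "cam_to_world" (4x4, takes a point from camera to world coordinates). Camera axes: x right, y down, z forward; pixel columns grow to the right and rows downward; lengths in m; the calibration is good to about 2 mm. A picture is of the moment at which its call begins. calibration takes no time and is no camera call.
- r.close_job(): hands the job in; it is judged then, once.
The state is a dict: "t": time; "joints": joint angles; "joint_velocities": joint speeds; "joint_torque": joint torques, N m; "eef_pos": TCP position; "ee_rot": TCP orientation; "wrist_force": force on the tool from outside, world axes, zero at the start; "ft_torque": the same for the moment, N m; "grip_width": finger opening in m; "grip_force": force on a finger pad.
Only numpy, scipy, OpenCV 4.12 (cv2) and the standard library are available. Lean on these libraries where they do the work, as an engineer would, in place of code of your own. Each camera call takes 0.05 s, during which the arm holds its last target. There are 200 camera calls.

## Task

Turn the jaw-model turntable from its parking slot to its working slot: reach in under the lamp bar, lift the sprung knob, swing it counter-clockwise (seen from above) with the plunger raised until it meets the working slot, whose exact place has to be felt for, and let the plunger drop fully home in it. Do not bump the lamp, leave the other things on the bench where they are, and let go of the knob at the end.

Things in the scene. Friction and masses are not known exactly. Their poses are not given: they have to be found in the camera images.
- stand: Grey base plate of the jaw-model turntable, 240 x 270 x 18 mm, fixed to the bench. Origin at bench height under the vertical turning axis (plate x -125 to +115, y -135 to +135 mm); z up; +x points from the knob's side to the lamp's column. A rim of mean radius 90 mm, 16 to 19 mm wide, top 42 mm above the bench, stands along its -x side; see park.
- park (a point): Centre of the parking slot, in the steel part of the rim, at rim top height. An aluminium segment of the same rim holds the working slot: 52 to 85 degrees counter-clockwise of this one, clamped somewhere new each time, to be found by feel; no slot between. Both 11 mm wide, 10 mm deep. The rim's top is smooth and level across the joint between its parts. Axes as stand.
- pivot (a point): Point on the vertical turning axis, 60 mm above the bench: top of the turning disc (radius 60 mm), on which a white plaster jaw model stands (within 40 mm of the axis, its top 90 mm above the bench). Axes as stand.
- head (a joint): Angle (rad) of the head: disc, jaw model and an arm (34 mm wide, 50 to 60 mm above the bench, reaching out to 108 mm) with the plunger at radius 90 mm. 0 = plunger at the parking slot; grows counter-clockwise seen from above: the knob passes along the stand's -x side from +y to -y. End stop 1.66. About 1 N at the knob turns it, 2 N with the pin riding on the rim.
- plunger (a joint): Height (m) of the sprung plunger: 0 = fully home in a slot, 0.009 = its 8 mm round-nosed pin rides on the rim's top, 0.014 = top of its stroke. The spring pushes it down with 5 N at 0 and 8.5 N at the top. In a slot the pin has 1.5 mm play each way and then stops the head turning.
- knob (a point): Grip point on the axis of the plunger's black round pull knob (24 mm diameter, 36 mm high, upright), 14 mm below its top. Home: this point 90 mm, knob's underside 68 mm above the bench. Its x axis points outward from the turning axis: at head 0, 140 degrees counter-clockwise from the stand's x axis. It rides with plunger and head. The knob may turn in the fingers.
- lamp: White lamp on the stand, same frame as stand. Light bar x -73 to -43, y -130 to +130 mm, underside 211, top 232 mm above the bench, over the knob's path: a gripper pointing straight down cannot reach the knob, one leaning back 35 to 45 degrees towards the stand's -x side can. Boom 22 mm wide above the axis to 244 mm, column 22 mm thick at x +95 mm.
- vial: Bystander: amber jar, 34 mm diameter, 62 mm high, on the back left of the base plate. Origin under its centre.
- cup: Bystander: steel cup, 40 mm diameter, 45 mm high, on the back right of the base plate. Origin under its centre.
- kit: Bystander: grey divided drill box 110 x 170 x 28 mm, on the bench to the right. Origin under its centre.
- cast: Bystander: second plaster jaw model 60 x 62 x 28 mm, on the bench to the left. Origin under its centre.
- probe: Bystander: thin steel probe, 8 mm thick, 150 mm long, lying on the bench between robot and stand. Origin at its middle.
- dish: Bystander: steel bowl, 110 mm diameter, 35 mm high, to the left. Origin under its centre.
- handpiece: Bystander: steel handpiece 22 mm thick, 130 mm long, lying on the bench to the right. Origin under its middle.

How it is judged:
By the outcome, as a careful person would: the job done as asked, in the order asked, and still so for the second after the job is handed in, with the robot touching nothing.
It also fails if it takes over 45 s, if anything falls off the work surface, if the arm or the gripper's body presses on something with over 40 N, if the wrist force passes 120 N, or if a joint passes its speed limit or range.

## Working session

There is one attempt and no reset: what is moved stays moved. The work goes in short steps, Python scripts to look and compute and a tool call to move; the robot and the scene stay as the last step left them, time stands still between calls to the robot, and variables do not carry over. Pictures are saved under pics/ and viewed, at most 10 in all, crops included, and the job is handed in when it is done.

Besides the shell and the picture viewer there is one more tool, called after "Request:" in YAML: its name, and indented under it one key for each argument. jog_arm: Moves the arm, as the interface text tells. Its arguments: {"type":"object","properties":{"moves":{"type":"array"},"newtons":{"type":"number"}},"required":["moves"]}

```bash
ls; mkdir -p pics
python3 - <<'E'
from plant import r
import cv2,numpy as np
for n in("scene","top"):
    cv2.imwrite(f"pics/{n}0.png",cv2.resize(r.camera(n)[:,:,::-1],(800,600),interpolation=cv2.INTER_CUBIC))
    c=r.calibration(n);print(n,{k:np.round(v,4).tolist() for k,v in c.items()})
s=r.sense();print({k:np.round(v,3).tolist() for k,v in s.items()})
E
```

```text
pics
scene {'fx': 347.8641, 'fy': 347.8641, 'cx': 256.9945, 'cy': 192.1174, 'distortion': [-0.0145, 0.0, 0.0, 0.0, 0.0], 'cam_to_world': [[-0.6196, 0.4673, -0.6307, 1.1281], [0.7848, 0.3837, -0.4867, 0.4095], [0.0145, -0.7965, -0.6044, 0.6264], [0.0, 0.0, 0.0, 1.0]]}
top {'fx': 414.8682, 'fy': 414.8682, 'cx': 257.0165, 'cy': 189.472, 'distortion': [-0.0824, 0.0, 0.0, 0.0, 0.0], 'cam_to_world': [[0.0215, -0.9866, 0.162, 0.3599], [-0.9997, -0.0232, -0.0081, -0.0205], [0.0117, -0.1618, -0.9868, 1.2582], [0.0, 0.0, 0.0, 1.0]]}
{'t': 0.1, 'joints': [-1.348, 0.181, 1.608, 0.0, 1.354, -0.206], 'joint_velocities': [-0.0, -0.001, -0.001, -0.001, -0.0, 0.0], 'joint_torque': [0.001, -44.588, -35.224, -0.0, 0.004, -0.0], 'eef_pos': [0.239, -0.522, 0.23], 'ee_rot': [-3.068, -0.668, 0.0], 'wrist_force': [-0.004, 0.207, -0.461], 'ft_torque': [-0.0, 0.006, 0.025], 'grip_force': 0.0, 'grip_width': 0.085}
```

View pics/scene0.png

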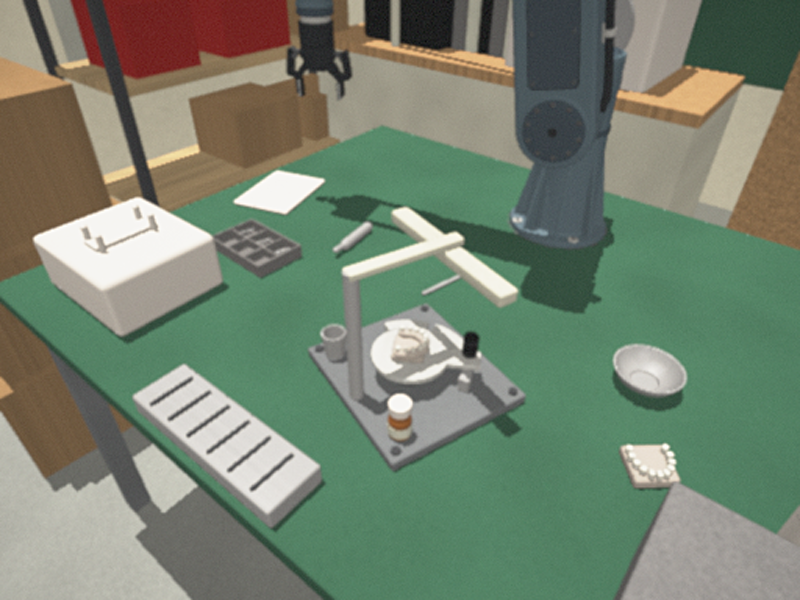

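View pics/top0.png

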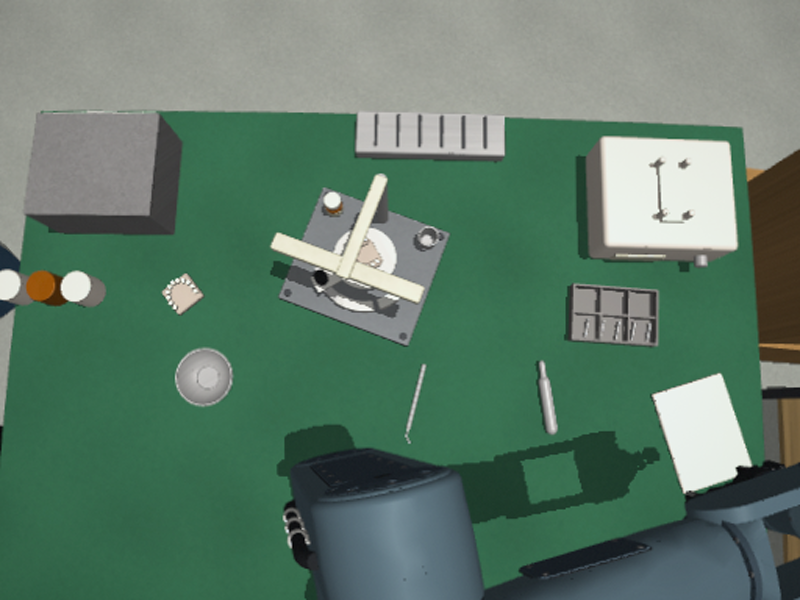

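The top view shows the plate corners at about (279,297), (323,188), (449,233) and (408,346), with the knob top at (320,277). In the scene view the plate corners are at (524,397), (395,467), (310,350) and (425,305), with the knob top at (471,337). I'll fit the stand pose from these points.

```bash
cat > h.py <<'E'
from plant import r
import cv2,numpy as np
from scipy.optimize import least_squares
from scipy.spatial.transform import Rotation as R
def proj(n,P):
    c=r.calibration(n);T=np.linalg.inv(c["cam_to_world"])
    K=np.array([[c["fx"],0,c["cx"]],[0,c["fy"],c["cy"]],[0,0,1]])
    return cv2.projectPoints(np.asarray(P,float).reshape(-1,3),cv2.Rodrigues(T[:3,:3])[0],T[:3,3],K,np.array(c["distortion"]))[0][:,0]
def world(p,P):
    P=np.asarray(P,float).reshape(-1,3);c,s=np.cos(p[2]),np.sin(p[2])
    return np.c_[p[0]+c*P[:,0]-s*P[:,1],p[1]+s*P[:,0]+c*P[:,1],P[:,2]]
A=np.deg2rad(140)
def knob(h,z): return [.09*np.cos(A+h),.09*np.sin(A+h),z]
E
cat > fit.py <<'E'
from h import *
M=np.array([[-.125,.135,.018],[.115,.135,.018],[.115,-.135,.018],[-.125,-.135,.018],knob(0,.104),
 [-.073,.130,.232],[-.043,.130,.232],[-.043,-.130,.232],[-.073,-.130,.232]])
px={"top":[[279,297],[323,188],[449,233],[408,346],[320.5,276],[271,247],[276,234],[424,289],[418,302]],
"scene":[[524,397],[395,467],[310,350],[425,305],[471,337],[517,292],[500,301],[392,211],[406,207]]}
px={k:(np.array(v)+.5)*.64-.5 for k,v in px.items()}
f=lambda p:np.concatenate([(proj(n,world(p,M))-px[n]).ravel() for n in px])
s=least_squares(f,[.6,0,-.35],loss="soft_l1");print(s.x,np.rad2deg(s.x[2]));print(np.round(s.fun.reshape(2,-1,2),1).tolist())
np.save("stand.npy",s.x)
out=[]
for n in px:
    im=np.ascontiguousarray(r.camera(n)[:,:,::-1]);c=proj(n,world(s.x,[[-.0,0,.1]]))[0].astype(int)
    x0,y0=c[0]-66,c[1]-75; cr=cv2.resize(im[y0:y0+150,x0:x0+132],None,fx=3,fy=3,interpolation=cv2.INTER_CUBIC)
    for q in (proj(n,world(s.x,M))-[x0,y0]+.5)*3: cv2.circle(cr,tuple(int(v) for v in q),2,(0,0,255),-1)
    out.append(cr)
cv2.imwrite("pics/fit.png",np.hstack(out))
E
python3 fit.py
```

```text
[ 0.63104873  0.04326508 -0.33739661] -19.33140196098231
[[[-1.4, -0.4], [-0.2, -1.6], [0.4, -0.8], [-0.6, -0.4], [-0.8, -0.7], [-1.7, -0.2], [-0.4, -2.6], [0.4, -2.4], [0.1, 0.3]], [[1.8, -1.7], [-2.0, -1.4], [-2.2, -1.5], [0.7, -1.9], [0.2, -0.9], [1.5, -2.0], [0.6, -2.9], [-1.4, -0.7], [0.1, -1.1]]]
```

View pics/fit.png

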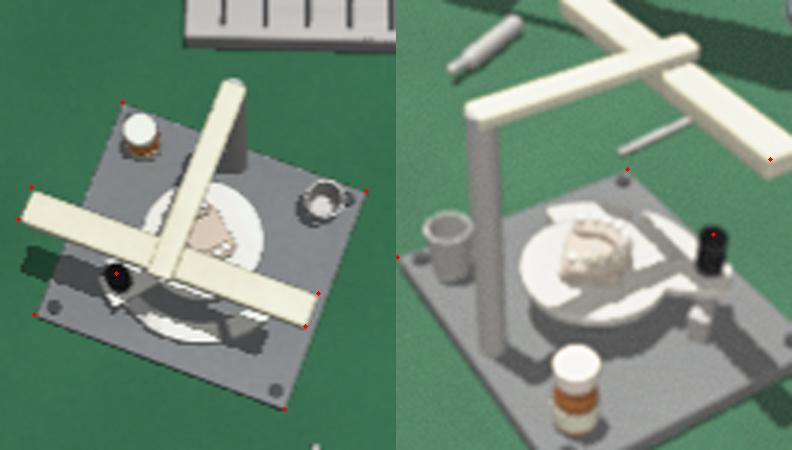

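The stand is at about (0.630, 0.043) with yaw -19.3°, accurate to 1-2 mm. The jog has no tilt axis, so the lean has to come from the documented out-of-reach behaviour. First I'll move to clear space, facing along the stand's x axis.

Request:
jog_arm:
  moves:
    - {"tx": 36, "ty": -13, "tz": -15}
    - {"tx": 36, "ty": -13, "tz": -15}
    - {"tx": 36, "ty": -13, "tz": -15}
    - {"tx": 36, "ty": -13, "tz": -15}
    - {"tx": 36, "ty": -13, "tz": -15}
    - {"tx": 36, "ty": -13, "tz": -15}
    - {"tx": 36, "ty": -13, "tz": -15}
    - {"tx": 36, "ty": -13, "tz": -15}
    - {"tx": 36, "ty": -13, "tz": -15}
    - {"tx": 36, "ty": -13, "tz": -15}
    - {"tx": 36, "ty": -13, "tz": -15}
    - {"tx": 36, "ty": -13, "tz": -15}

```text
validation failed for argument at $.mo...
```

Request:
jog_arm:
  moves:
    - {"yaw": 0.128}
    - {"yaw": 0.128}
    - {"yaw": 0.128}
    - {"yaw": 0.128}
    - {"yaw": 0.128}
    - {"yaw": 0.126}

```text
validation failed for argument at $.mo...
```

Request:
jog_arm:
  moves:
    - {"tx": 36, "ty": -13, "tz": -15, "yaw": 0, "claw": 1}

```text
t: 0.3
eef_pos: [0.2639, -0.4969, 0.2439]
ee_rot: [-3.068, -0.661, 0.002]
wrist_force: [0.8, -0.2, -0.5]
grip_width: 0.0854
grip_force: 0.0
```

Request:
jog_arm:
  moves:
    - {"tx": 36, "ty": -13, "tz": -15, "yaw": 0, "claw": 1}
    - {"tx": 36, "ty": -13, "tz": -15, "yaw": 0, "claw": 1}
    - {"tx": 36, "ty": -13, "tz": -15, "yaw": 0, "claw": 1}
    - {"tx": 36, "ty": -13, "tz": -15, "yaw": 0, "claw": 1}
    - {"tx": 36, "ty": -13, "tz": -15, "yaw": 0, "claw": 1}
    - {"tx": 36, "ty": -13, "tz": -15, "yaw": 0, "claw": 1}
    - {"tx": 36, "ty": -13, "tz": -15, "yaw": 0, "claw": 1}
    - {"tx": 36, "ty": -13, "tz": -15, "yaw": 0, "claw": 1}
    - {"tx": 36, "ty": -13, "tz": -15, "yaw": 0, "claw": 1}
    - {"tx": 36, "ty": -13, "tz": -15, "yaw": 0, "claw": 1}
    - {"tx": 36, "ty": -13, "tz": -15, "yaw": 0, "claw": 1}

```text
t: 1.4
eef_pos: [0.568, -0.2001, 0.4117]
ee_rot: [-3.07, -0.668, 0.0]
wrist_force: [0.1, 0.3, -1.2]
grip_width: 0.085
grip_force: 0.0
```

Request:
jog_arm:
  moves:
    - {"tx": 0, "ty": 0, "tz": 0, "yaw": 0.128, "claw": 1}
    - {"tx": 0, "ty": 0, "tz": 0, "yaw": 0.128, "claw": 1}
    - {"tx": 0, "ty": 0, "tz": 0, "yaw": 0.128, "claw": 1}
    - {"tx": 0, "ty": 0, "tz": 0, "yaw": 0.128, "claw": 1}
    - {"tx": 0, "ty": 0, "tz": 0, "yaw": 0.128, "claw": 1}
    - {"tx": 0, "ty": 0, "tz": 0, "yaw": 0.126, "claw": 1}

```text
t: 2.0
eef_pos: [0.5671, -0.2014, 0.4109]
ee_rot: [-3.095, 0.535, 0.001]
wrist_force: [-0.1, -0.2, -0.6]
grip_width: 0.0853
grip_force: 0.0
```

```bash
cat > st.py <<'E'
from h import *
s=r.sense();M=R.from_rotvec(s["ee_rot"]).as_matrix();p=np.load("stand.npy")
Q=M.copy();c,d=np.cos(p[2]),np.sin(p[2]);W=np.array([[c,-d,0],[d,c,0],[0,0,1]])
print("t",round(s["t"],2),"J",np.round(s["joints"],3),"f",np.round(s["wrist_force"],1),"w",round(s["grip_width"],4),round(s["grip_force"],1))
print("tcp stand mm",np.round(1e3*W.T@(np.array(s["eef_pos"])-[p[0],p[1],0]),1),"grasp",np.round(1e3*W.T@(np.array(s["eef_pos"])-.019*M[:,2]-[p[0],p[1],0]),1))
print("tool axes in stand (cols):\n",np.round(W.T@M,3), "lean deg",np.rad2deg(np.arccos(-M[2,2])))
E
python3 st.py
```

```text
t 2.0 J [-0.538  0.158  1.279  0.     1.705  1.375] f [-0.1 -0.2 -0.6] w 0.0853 0.0
tcp stand mm [  20.6 -252.   410.9] grasp [  20.6 -252.   429.9]
tool axes in stand (cols):
 [[ 1.    -0.005 -0.001]
 [-0.005 -1.     0.   ]
 [-0.001 -0.    -1.   ]] lean deg 0.03744557641191336
```

Request:
jog_arm:
  moves:
    - {"tx": 40, "ty": -20, "tz": 0, "yaw": 0, "claw": 1}
    - {"tx": 40, "ty": -20, "tz": 0, "yaw": 0, "claw": 1}
    - {"tx": 40, "ty": -20, "tz": 0, "yaw": 0, "claw": 1}
    - {"tx": 40, "ty": -20, "tz": 0, "yaw": 0, "claw": 1}
    - {"tx": 40, "ty": -20, "tz": 0, "yaw": 0, "claw": 1}
    - {"tx": 40, "ty": -20, "tz": 0, "yaw": 0, "claw": 1}
    - {"tx": 40, "ty": 0, "tz": 0, "yaw": 0, "claw": 1}
    - {"tx": 40, "ty": 0, "tz": 0, "yaw": 0, "claw": 1}

```text
t: 2.8
eef_pos: [0.8519, -0.183, 0.3786]
ee_rot: [-3.097, 0.525, -0.057]
wrist_force: [0.9, 0.1, -0.7]
grip_width: 0.0854
grip_force: 0.0
```

```bash
python3 st.py
```

```text
t 2.8 J [-0.35   0.894  0.301  0.007  1.911  1.559] f [ 0.9  0.1 -0.7] w 0.0854 0.0
tcp stand mm [ 283.3 -140.4  378.6] grasp [ 282.6 -140.6  397.6]
tool axes in stand (cols):
 [[ 0.999  0.002  0.036]
 [ 0.001 -1.     0.006]
 [ 0.036 -0.006 -0.999]] lean deg 2.0953020752685525
```

The overreach does tilt the tool, and in the right direction. I'll keep going.

Request:
jog_arm:
  moves:
    - {"tx": 50, "ty": 0, "tz": 0, "yaw": 0, "claw": 1}
    - {"tx": 50, "ty": 0, "tz": 0, "yaw": 0, "claw": 1}
    - {"tx": 50, "ty": 0, "tz": 0, "yaw": 0, "claw": 1}

```text
t: 3.1
eef_pos: [0.8914, -0.2105, 0.3519]
ee_rot: [3.083, -0.525, 0.214]
wrist_force: [0.3, 0.4, 0.2]
grip_width: 0.0853
grip_force: 0.0
```

```bash
python3 st.py
```

```text
t 3.1 J [-0.368  0.929  0.299  0.021  1.778  1.546] f [0.3 0.4 0.2] w 0.0853 0.0
tcp stand mm [ 329.7 -153.2  351.9] grasp [ 327.1 -153.5  370.7]
tool axes in stand (cols):
 [[ 0.991  0.001  0.136]
 [-0.001 -1.     0.016]
 [ 0.136 -0.016 -0.991]] lean deg 7.848716868307853
```

Request:
jog_arm:
  moves:
    - {"tx": 30, "ty": 0, "tz": -40, "yaw": 0, "claw": 1}
    - {"tx": 30, "ty": 0, "tz": -40, "yaw": 0, "claw": 1}
    - {"tx": 30, "ty": 0, "tz": -40, "yaw": 0, "claw": 1}

```text
t: 3.4
eef_pos: [0.8729, -0.2154, 0.4441]
ee_rot: [3.067, -0.523, 0.334]
wrist_force: [0.4, -0.3, -0.1]
grip_width: 0.0855
grip_force: 0.0
```

```bash
python3 st.py
```

```text
t 3.4 J [-0.385  0.825  0.299  0.035  1.806  1.535] f [ 0.4 -0.3 -0.1] w 0.0855 0.0
tcp stand mm [ 313.9 -164.   444.1] grasp [ 309.9 -164.5  462.7]
tool axes in stand (cols):
 [[ 0.977  0.002  0.211]
 [-0.003 -1.     0.024]
 [ 0.211 -0.024 -0.977]] lean deg 12.275522946060665
```

Request:
jog_arm:
  moves:
    - {"tx": 49, "ty": -6, "tz": -8, "yaw": 0, "claw": 1}
    - {"tx": 49, "ty": -6, "tz": -8, "yaw": 0, "claw": 1}
    - {"tx": 49, "ty": -6, "tz": -8, "yaw": 0, "claw": 1}
    - {"tx": 49, "ty": -6, "tz": -8, "yaw": 0, "claw": 1}
    - {"tx": 49, "ty": -6, "tz": -8, "yaw": 0, "claw": 1}
    - {"tx": 49, "ty": -6, "tz": -8, "yaw": 0, "claw": 1}
    - {"tx": 49, "ty": -6, "tz": -8, "yaw": 0, "claw": 1}
    - {"tx": 49, "ty": -6, "tz": -8, "yaw": 0, "claw": 1}

```text
t: 4.2
eef_pos: [0.9469, -0.2246, 0.4839]
ee_rot: [2.979, -0.508, 0.74]
wrist_force: [-0.5, 0.2, 0.0]
grip_width: 0.0854
grip_force: 0.0
```

```bash
python3 st.py
```

```text
t 4.2 J [-0.376  0.812  0.299  0.067  1.554  1.547] f [-0.5  0.2  0. ] w 0.0854 0.0
tcp stand mm [ 386.7 -148.2  483.9] grasp [ 377.9 -149.1  500.7]
tool axes in stand (cols):
 [[ 0.888  0.012  0.46 ]
 [-0.012 -0.999  0.049]
 [ 0.46  -0.049 -0.886]] lean deg 27.578835285724608
```

Request:
jog_arm:
  moves:
    - {"tx": 49, "ty": -6, "tz": -8, "yaw": 0, "claw": 1}
    - {"tx": 49, "ty": -6, "tz": -8, "yaw": 0, "claw": 1}
    - {"tx": 49, "ty": -6, "tz": -8, "yaw": 0, "claw": 1}
    - {"tx": 49, "ty": -6, "tz": -8, "yaw": 0, "claw": 1}
    - {"tx": 49, "ty": -6, "tz": -8, "yaw": 0, "claw": 1}
    - {"tx": 49, "ty": -6, "tz": -8, "yaw": 0, "claw": 1}

```text
t: 4.8
eef_pos: [0.9718, -0.2259, 0.5657]
ee_rot: [2.882, -0.491, 1.03]
wrist_force: [-0.3, 0.6, -0.5]
grip_width: 0.0849
grip_force: 0.0
```

```bash
python3 st.py
```

```text
t 4.8 J [-0.376  0.753  0.299  0.091  1.417  1.55 ] f [-0.3  0.6 -0.5] w 0.0849 0.0
tcp stand mm [ 410.7 -141.2  565.7] grasp [ 398.8 -142.5  580.5]
tool axes in stand (cols):
 [[ 0.781  0.023  0.624]
 [-0.023 -0.998  0.066]
 [ 0.624 -0.066 -0.779]] lean deg 38.86688931410579
```

```bash
cat > go.py <<'E'
import sys
from h import *
def st():
    s=r.sense();M=R.from_rotvec(s["ee_rot"]).as_matrix();p=np.load("stand.npy")
    W=R.from_euler("z",p[2]).as_matrix();o=np.array([p[0],p[1],0])
    return s,W.T@M,1e3*W.T@(np.array(s["eef_pos"])-.019*M[:,2]-o)
if __name__=="__main__":
    s,M,g=st()
    for a in sys.argv[1:]:
        t=np.array(eval(a));print(a,"delta tool",np.round(M.T@(t-g),1),"norm",round(np.linalg.norm(t-g)));g=t
E
python3 go.py "(-163,48,400)" "(-163,48,207)" "(-69,58,90)"
```

```text
(-163,48,400) delta tool [-555.9 -191.1 -197.4] norm 620
(-163,48,207) delta tool [-120.4   12.8  150.3] norm 193
(-69,58,90) delta tool [  0.2  -0.  150.4] norm 150
```

Request:
jog_arm:
  moves:
    - {"tx": -39, "ty": -13.5, "tz": -14, "yaw": 0, "claw": 1}
    - {"tx": -39, "ty": -13.5, "tz": -14, "yaw": 0, "claw": 1}
    - {"tx": -39, "ty": -13.5, "tz": -14, "yaw": 0, "claw": 1}
    - {"tx": -39, "ty": -13.5, "tz": -14, "yaw": 0, "claw": 1}
    - {"tx": -39, "ty": -13.5, "tz": -14, "yaw": 0, "claw": 1}
    - {"tx": -39, "ty": -13.5, "tz": -14, "yaw": 0, "claw": 1}
    - {"tx": -39, "ty": -13.5, "tz": -14, "yaw": 0, "claw": 1}
    - {"tx": -39, "ty": -13.5, "tz": -14, "yaw": 0, "claw": 1}
    - {"tx": -39, "ty": -13.5, "tz": -14, "yaw": 0, "claw": 1}
    - {"tx": -39, "ty": -13.5, "tz": -14, "yaw": 0, "claw": 1}
    - {"tx": -39, "ty": -13.5, "tz": -14, "yaw": 0, "claw": 1}
    - {"tx": -39, "ty": -13.5, "tz": -14, "yaw": 0, "claw": 1}

```text
t: 6.0
eef_pos: [0.5851, 0.0777, 0.4199]
ee_rot: [2.883, -0.492, 1.03]
wrist_force: [-0.4, 1.5, -0.2]
grip_width: 0.0853
grip_force: 0.0
```

```bash
python3 st.py;python3 go.py "(-163,48,400)" "(-163,48,207)" "(-69,58,90)"
```

```text
t 6.0 J [ 0.014 -0.29   1.822 -0.187  0.955  1.979] f [-0.4  1.5 -0.2] w 0.0853 0.0
tcp stand mm [-54.7  17.3 419.9] grasp [-66.6  16.  434.7]
tool axes in stand (cols):
 [[ 0.781  0.023  0.624]
 [-0.024 -0.997  0.067]
 [ 0.624 -0.068 -0.779]] lean deg 38.86505934035038
(-163,48,400) delta tool [-97.7 -31.8 -31. ] norm 107
(-163,48,207) delta tool [-120.4   13.1  150.3] norm 193
(-69,58,90) delta tool [2.000e-01 1.000e-01 1.504e+02] norm 150
```

Request:
jog_arm:
  moves:
    - {"tx": -33, "ty": -10.5, "tz": -10, "yaw": 0, "claw": 1}
    - {"tx": -33, "ty": -10.5, "tz": -10, "yaw": 0, "claw": 1}
    - {"tx": -33, "ty": -10.5, "tz": -10, "yaw": 0, "claw": 1}
    - {"tx": -24, "ty": 2.5, "tz": 30, "yaw": 0, "claw": 1}
    - {"tx": -24, "ty": 2.5, "tz": 30, "yaw": 0, "claw": 1}
    - {"tx": -24, "ty": 2.5, "tz": 30, "yaw": 0, "claw": 1}
    - {"tx": -24, "ty": 2.5, "tz": 30, "yaw": 0, "claw": 1}
    - {"tx": -24, "ty": 2.5, "tz": 30, "yaw": 0, "claw": 1}

```text
t: 6.8
eef_pos: [0.5057, 0.1398, 0.1908]
ee_rot: [2.885, -0.492, 1.031]
wrist_force: [1.3, -0.5, 0.1]
grip_width: 0.0856
grip_force: 0.0
```

```bash
python3 st.py;python3 go.py  "(-69,58,90)"
python3 - <<'E'
from h import *
p=np.load("stand.npy")
out=[]
for n in("top","scene"):
    im=np.ascontiguousarray(r.camera(n)[:,:,::-1]);c=proj(n,world(p,[[-.08,.03,.15]]))[0].astype(int)
    x0,y0=c[0]-66,c[1]-75; out.append(cv2.resize(im[y0:y0+150,x0:x0+132],None,fx=3,fy=3,interpolation=cv2.INTER_CUBIC))
cv2.imwrite("pics/pre.png",np.hstack(out))
E
```

```text
t 6.8 J [ 0.205 -0.187  2.217 -0.535  0.543  2.495] f [ 1.3 -0.5  0.1] w 0.0856 0.0
tcp stand mm [-150.3   49.6  190.8] grasp [-162.1   48.3  205.5]
tool axes in stand (cols):
 [[ 0.781  0.024  0.624]
 [-0.024 -0.997  0.069]
 [ 0.624 -0.069 -0.778]] lean deg 38.879735408225905
(-69,58,90) delta tool [  0.4   0.5 148.7] norm 149
```

View pics/pre.png

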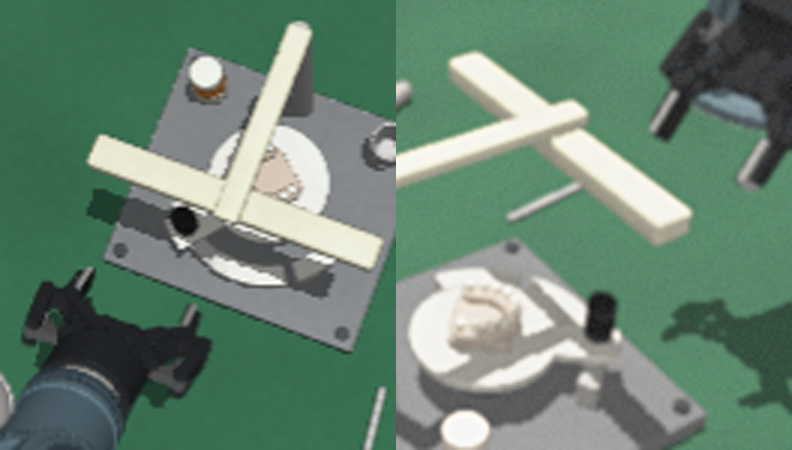

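The top view shows the fingers straddling the knob line, with the knob at about (183,220) in the crop and the lamp bar clear. I'll advance along the tool axis.

Request:
jog_arm:
  moves:
    - {"tx": 0, "ty": 0, "tz": 30, "yaw": 0, "claw": 1}
    - {"tx": 0, "ty": 0, "tz": 30, "yaw": 0, "claw": 1}
    - {"tx": 0, "ty": 0, "tz": 30, "yaw": 0, "claw": 1}
    - {"tx": 0, "ty": 0, "tz": 25, "yaw": 0, "claw": 1}
    - {"tx": 0, "ty": 0, "tz": 20, "yaw": 0, "claw": 1}
    - {"tx": 0, "ty": 0, "tz": 12, "yaw": 0, "claw": 1}

```text
t: 7.5
eef_pos: [0.5977, 0.1177, 0.0779]
ee_rot: [2.882, -0.493, 1.031]
wrist_force: [-0.1, 1.0, -0.2]
grip_width: 0.0851
grip_force: 0.0
```

```bash
python3 st.py;python3 go.py  "(-69,58,90)"
python3 - <<'E'
from h import *
p=np.load("stand.npy")
out=[]
for n in("top","scene"):
    im=np.ascontiguousarray(r.camera(n)[:,:,::-1]);c=proj(n,world(p,[[-.08,.03,.12]]))[0].astype(int)
    x0,y0=c[0]-66,c[1]-75; out.append(cv2.resize(im[y0:y0+150,x0:x0+132],None,fx=3,fy=3,interpolation=cv2.INTER_CUBIC))
cv2.imwrite("pics/at.png",np.hstack(out))
E
```

```text
t 7.5 J [ 0.112  0.232  2.09  -0.91   0.271  2.841] f [-0.1  1.  -0.2] w 0.0851 0.0
tcp stand mm [-56.2  59.2  77.9] grasp [-68.   57.9  92.7]
tool axes in stand (cols):
 [[ 0.78   0.022  0.625]
 [-0.024 -0.998  0.066]
 [ 0.625 -0.067 -0.778]] lean deg 38.924863202782085
(-69,58,90) delta tool [-2.5  0.1  1.5] norm 3
```

View pics/at.png

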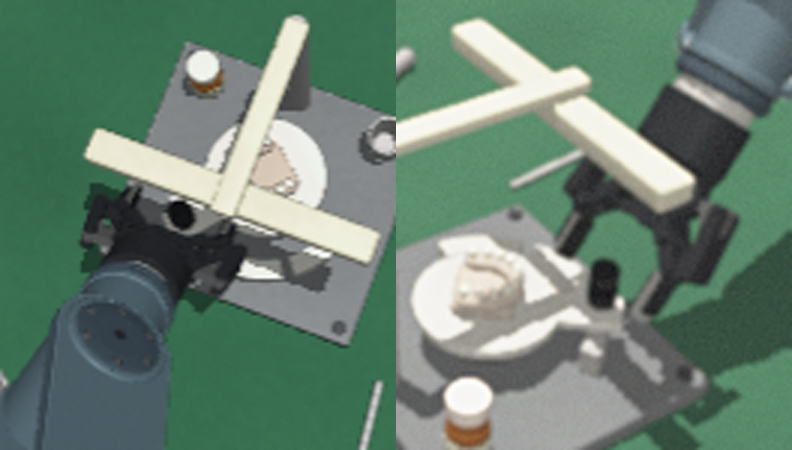

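The fingers straddle the knob, which is at about (180,215) in the left crop, and the bar is clear. Closing now.

Request:
jog_arm:
  moves:
    - {"tx": -2, "ty": 0, "tz": 0, "yaw": 0, "claw": 0.6}
    - {"tx": 0, "ty": 0, "tz": 0, "yaw": 0, "claw": 0}
    - {"tx": 0, "ty": 0, "tz": 0, "yaw": 0, "claw": 0}
    - {"tx": 0, "ty": 0, "tz": 0, "yaw": 0, "claw": 0}
    - {"tx": 0, "ty": 0, "tz": 0, "yaw": 0, "claw": 0}
    - {"tx": 0, "ty": 0, "tz": 0, "yaw": 0, "claw": 0}
  newtons: 40

```text
t: 8.2
eef_pos: [0.5937, 0.1187, 0.0757]
ee_rot: [2.883, -0.489, 1.027]
wrist_force: [-2.8, 1.0, 6.7]
grip_width: 0.0238
grip_force: 38.9
```

```bash
python3 st.py
```

```text
t 8.2 J [ 0.115  0.232  2.097 -0.922  0.27   2.854] f [-2.8  1.   6.7] w 0.0238 38.9
tcp stand mm [-60.2  58.9  75.7] grasp [-72.   57.6  90.5]
tool axes in stand (cols):
 [[ 0.782  0.024  0.623]
 [-0.022 -0.998  0.066]
 [ 0.623 -0.065 -0.779]] lean deg 38.79232065460281
```

Gripped at 23.8 mm. Next I'll lift about 11.5 mm and compute the arc rows.

Request:
jog_arm:
  moves:
    - {"tx": 2.4, "ty": -0.2, "tz": -3, "yaw": 0, "claw": 0}
    - {"tx": 2.4, "ty": -0.2, "tz": -3, "yaw": 0, "claw": 0}
    - {"tx": 2.4, "ty": -0.3, "tz": -3, "yaw": 0, "claw": 0}
    - {"tx": 0, "ty": 0, "tz": 0, "yaw": 0, "claw": 0}

```text
t: 8.6
eef_pos: [0.5927, 0.1183, 0.0858]
ee_rot: [2.884, -0.492, 1.023]
wrist_force: [4.4, -1.9, -8.4]
grip_width: 0.0232
grip_force: 40.1
```

```bash
python3 st.py
cat > arc.py <<'E'
from go import *
# arc rows: h0 h1 n  (deg), tool-axis deltas
h=np.deg2rad(np.linspace(float(sys.argv[1]),float(sys.argv[2]),int(sys.argv[3])+1))+A
_,M,g=st();P=90*np.c_[np.cos(h),np.sin(h),0*h];print(np.round(np.diff(P,axis=0)@M,1).tolist())
E
python3 arc.py 0 48 12
```

```text
t 8.6 J [ 0.114  0.206  2.097 -0.845  0.288  2.775] f [ 4.4 -1.9 -8.4] w 0.0232 40.1
tcp stand mm [-61.   58.1  85.8] grasp [-72.8  56.9 100.6]
tool axes in stand (cols):
 [[ 0.784  0.022  0.621]
 [-0.023 -0.998  0.065]
 [ 0.621 -0.065 -0.781]] lean deg 38.633151756013824
[[-2.9, 4.9, -2.7], [-2.6, 5.1, -2.5], [-2.3, 5.4, -2.3], [-2.0, 5.6, -2.1], [-1.7, 5.8, -1.8], [-1.4, 5.9, -1.6], [-1.0, 6.0, -1.3], [-0.7, 6.1, -1.1], [-0.4, 6.2, -0.8], [-0.0, 6.3, -0.5], [0.3, 6.3, -0.3], [0.7, 6.2, 0.0]]
```

Request:
jog_arm:
  moves:
    - {"tx": 1.2, "ty": -0.1, "tz": -1.5, "yaw": 0, "claw": 0}
    - {"tx": -2.9, "ty": 4.9, "tz": -2.7, "yaw": 0, "claw": 0}
    - {"tx": -2.6, "ty": 5.1, "tz": -2.5, "yaw": 0, "claw": 0}
    - {"tx": -2.3, "ty": 5.4, "tz": -2.3, "yaw": 0, "claw": 0}
    - {"tx": -2.0, "ty": 5.6, "tz": -2.1, "yaw": 0, "claw": 0}
    - {"tx": 0, "ty": 0, "tz": 0, "yaw": 0, "claw": 0}

```text
t: 9.2
eef_pos: [0.5705, 0.1034, 0.0858]
ee_rot: [2.887, -0.49, 1.019]
wrist_force: [-6.0, 8.3, -7.3]
grip_width: 0.0232
grip_force: 40.2
```

```bash
python3 st.py
```

```text
t 9.2 J [ 0.081  0.153  2.16  -0.824  0.263  2.73 ] f [-6.   8.3 -7.3] w 0.0232 40.2
tcp stand mm [-77.   36.7  85.8] grasp [-88.8  35.4 100.7]
tool axes in stand (cols):
 [[ 0.785  0.024  0.618]
 [-0.022 -0.998  0.066]
 [ 0.619 -0.065 -0.783]] lean deg 38.4606226450052
```

```bash
python3 - <<'E'
import numpy as np
p=np.load("stand.npy");p[:2]+=[-.0031,0];np.save("stand.npy",p)
E
cat > arc.py <<'E'
from go import *
# to head h1 (deg) in n rows from present measured place; extra radius dr, lift dz
h0=np.deg2rad(float(sys.argv[1]));h1=np.deg2rad(float(sys.argv[2]));n=int(sys.argv[3]);dr,dz=map(float,sys.argv[4:6])
s,M,g=st();W=R.from_euler("z",np.load("stand.npy")[2]).as_matrix();F=W.T@np.array(s["wrist_force"])
a=np.arctan2(g[1],g[0])%(2*np.pi);e=np.array([np.cos(a),np.sin(a),0]);t=np.array([-e[1],e[0],0])
print("grasp",np.round(g,1),"radius",round(np.hypot(g[0],g[1]),1),"head est",round(np.rad2deg(a-A),1),"F rad,tan,z",np.round([F@e,F@t,F[2]],1),"J",np.round(s["joints"],2),"w",round(s["grip_width"],4))
h=np.linspace(h0,h1,n+1)+A;rr=90+np.linspace(0,dr,n+1);P=np.c_[rr*np.cos(h),rr*np.sin(h),np.linspace(0,dz,n+1)];print(np.round(np.diff(P,axis=0)@M,1).tolist())
E
python3 arc.py 16 32 4 2 1
```

```text
grasp [-85.9  36.4 100.7] radius 93.3 head est 17.0 F rad,tan,z [10.  -2.1 -7.3] J [ 0.08  0.15  2.16 -0.82  0.26  2.73] w 0.0232
[[-1.9, 5.6, -2.3], [-1.6, 5.8, -2.1], [-1.3, 6.0, -1.8], [-1.0, 6.2, -1.6]]
```

Request:
jog_arm:
  moves:
    - {"tx": -1.9, "ty": 5.6, "tz": -2.3, "yaw": 0, "claw": 0}
    - {"tx": -1.6, "ty": 5.8, "tz": -2.1, "yaw": 0, "claw": 0}
    - {"tx": -1.3, "ty": 6.0, "tz": -1.8, "yaw": 0, "claw": 0}
    - {"tx": -1.0, "ty": 6.2, "tz": -1.6, "yaw": 0, "claw": 0}
    - {"tx": 0, "ty": 0, "tz": 0, "yaw": 0, "claw": 0}
  newtons: 30

```text
t: 9.7
eef_pos: [0.5525, 0.0833, 0.0854]
ee_rot: [2.887, -0.492, 1.014]
wrist_force: [-11.1, 6.4, -7.9]
grip_width: 0.0234
grip_force: 31.1
```

```bash
python3 arc.py 32 44 3 0 0
```

```text
grasp [-96.2  11.6 100.3] radius 96.9 head est 33.1 F rad,tan,z [12.8 -0.8 -7.9] J [ 0.03  0.11  2.22 -0.77  0.23  2.64] w 0.0234
[[-0.4, 6.2, -0.8], [-0.0, 6.3, -0.5], [0.3, 6.3, -0.3]]
```

Tangential force is low but radial preload is building up. I'll let the pin sit on the rim here (there is no slot before 52°), with the fingers loosely caging the knob, and look.

Request:
jog_arm:
  moves:
    - {"tx": 0, "ty": 0, "tz": 0, "yaw": 0, "claw": 0.34}
    - {"tx": 0, "ty": 0, "tz": 0, "yaw": 0, "claw": 0.34}
    - {"tx": 0, "ty": 0, "tz": 0, "yaw": 0, "claw": 0.34}
  newtons: 30

```text
t: 10.0
eef_pos: [0.5588, 0.0832, 0.0905]
ee_rot: [2.883, -0.493, 1.03]
wrist_force: [-0.0, -0.4, -0.3]
grip_width: 0.0287
grip_force: 0.2
```

```bash
cat > pic.py <<'E'
import sys
from h import *
p=np.load("stand.npy");out=[]
h=np.deg2rad(float(sys.argv[2]))
for n in("top","scene"):
    im=np.ascontiguousarray(r.camera(n)[:,:,::-1]);c=proj(n,world(p,[[-.08,.0,.1]]))[0].astype(int)
    x0,y0=c[0]-44,c[1]-50; cr=cv2.resize(im[y0:y0+100,x0:x0+88],None,fx=4.5,fy=4.5,interpolation=cv2.INTER_CUBIC)
    q=(proj(n,world(p,[knob(h,.113)]))[0]-[x0,y0]+.5)*4.5;cv2.circle(cr,tuple(int(v) for v in q),2,(0,0,255),-1);out.append(cr)
cv2.imwrite(sys.argv[1],np.hstack(out))
E
python3 pic.py pics/rim.png 33; python3 arc.py 32 44 3 0 0
```

```text
grasp [-90.4  13.5 105. ] radius 91.4 head est 31.5 F rad,tan,z [-0.1 -0.5  0. ] J [ 0.03  0.11  2.21 -0.77  0.23  2.64] w 0.029
[[-0.4, 6.2, -0.8], [-0.0, 6.3, -0.6], [0.3, 6.3, -0.3]]
```

View pics/rim.png

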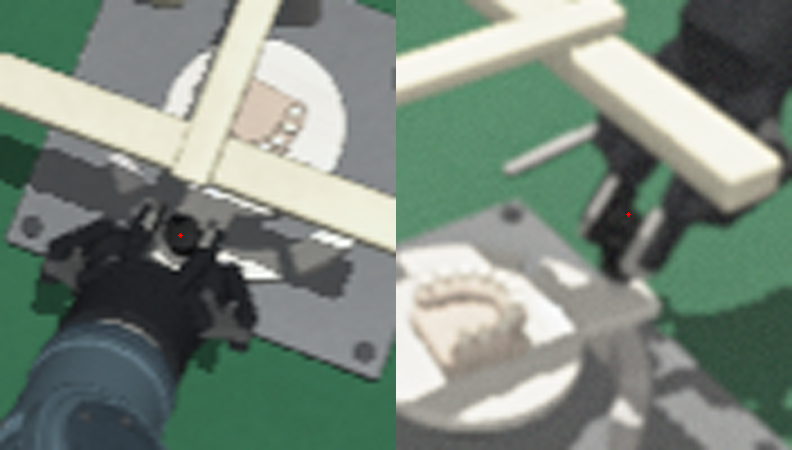

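The knob is where predicted, at about (180,232), and the arm is soft, around 2 N/mm. I'll lower slightly and push it caged, with the pin riding on the rim.

```bash
python3 arc.py 31.5 47.5 4 0 -5
```

```text
grasp [-90.4  13.5 105. ] radius 91.4 head est 31.5 F rad,tan,z [-0.1 -0.5  0. ] J [ 0.03  0.11  2.21 -0.77  0.23  2.64] w 0.029
[[-1.2, 6.3, 0.1], [-0.8, 6.3, 0.4], [-0.5, 6.4, 0.7], [-0.2, 6.3, 0.9]]
```

Request:
jog_arm:
  moves:
    - {"tx": -1.2, "ty": 6.3, "tz": 0.1, "yaw": 0, "claw": 0.34}
    - {"tx": -0.8, "ty": 6.3, "tz": 0.4, "yaw": 0, "claw": 0.34}
    - {"tx": -0.5, "ty": 6.4, "tz": 0.7, "yaw": 0, "claw": 0.34}
    - {"tx": -0.2, "ty": 6.3, "tz": 0.9, "yaw": 0, "claw": 0.34}

```text
t: 10.5
eef_pos: [0.551, 0.0611, 0.086]
ee_rot: [2.885, -0.488, 1.036]
wrist_force: [-0.0, 7.0, 3.0]
grip_width: 0.029
grip_force: 3.3
```

```bash
python3 arc.py 47.5 60 12 0 0;python3 arc.py 60 72 12 0 0;python3 arc.py 72 88 16 0 0
```

```text
grasp [-90.4 -10.  100.8] radius 91.0 head est 46.3 F rad,tan,z [ 1.6 -6.8  3. ] J [-0.03  0.08  2.25 -0.71  0.18  2.53] w 0.029
[[0.2, 1.6, 0.0], [0.2, 1.6, 0.0], [0.3, 1.6, 0.1], [0.3, 1.6, 0.1], [0.3, 1.6, 0.1], [0.3, 1.6, 0.1], [0.4, 1.6, 0.1], [0.4, 1.6, 0.2], [0.4, 1.6, 0.2], [0.4, 1.6, 0.2], [0.4, 1.6, 0.2], [0.5, 1.6, 0.2]]
grasp [-90.4 -10.  100.8] radius 91.0 head est 46.3 F rad,tan,z [ 1.6 -6.8  3. ] J [-0.03  0.08  2.25 -0.71  0.18  2.53] w 0.029
[[0.5, 1.5, 0.2], [0.5, 1.5, 0.3], [0.5, 1.5, 0.3], [0.5, 1.5, 0.3], [0.5, 1.4, 0.3], [0.6, 1.4, 0.3], [0.6, 1.4, 0.3], [0.6, 1.4, 0.4], [0.6, 1.4, 0.4], [0.6, 1.4, 0.4], [0.7, 1.4, 0.4], [0.7, 1.4, 0.4]]
grasp [-90.4 -10.  100.8] radius 91.0 head est 46.3 F rad,tan,z [ 1.6 -6.8  3. ] J [-0.03  0.08  2.25 -0.71  0.18  2.53] w 0.029
[[0.7, 1.3, 0.4], [0.7, 1.3, 0.4], [0.7, 1.3, 0.5], [0.7, 1.3, 0.5], [0.8, 1.3, 0.5], [0.8, 1.3, 0.5], [0.8, 1.3, 0.5], [0.8, 1.2, 0.5], [0.8, 1.2, 0.6], [0.8, 1.2, 0.6], [0.9, 1.2, 0.6], [0.9, 1.2, 0.6], [0.9, 1.1, 0.6], [0.9, 1.1, 0.6], [0.9, 1.1, 0.6], [0.9, 1.1, 0.6]]
```

Request:
jog_arm:
  moves:
    - {"tx": 0.2, "ty": 1.6, "tz": 0, "yaw": 0, "claw": 0.34}
    - {"tx": 0.2, "ty": 1.6, "tz": 0, "yaw": 0, "claw": 0.34}
    - {"tx": 0.3, "ty": 1.6, "tz": 0.1, "yaw": 0, "claw": 0.34}
    - {"tx": 0.3, "ty": 1.6, "tz": 0.1, "yaw": 0, "claw": 0.34}

```text
t: 10.9
eef_pos: [0.5484, 0.0539, 0.0846]
ee_rot: [2.885, -0.49, 1.029]
wrist_force: [-0.7, 5.9, 2.0]
grip_width: 0.029
grip_force: 2.6
```

```bash
python3 arc.py 47.5 60 1 0 0
```

```text
grasp [-90.4 -17.5  99.5] radius 92.1 head est 51.0 F rad,tan,z [ 1.5 -5.7  2. ] J [-0.05  0.08  2.25 -0.67  0.18  2.48] w 0.029
[[4.1, 19.1, 1.6]]
```

Request:
jog_arm:
  moves:
    - {"tx": 0.3, "ty": 1.6, "tz": 0.1, "yaw": 0, "claw": 0.34}
    - {"tx": 0.3, "ty": 1.6, "tz": 0.1, "yaw": 0, "claw": 0.34}
    - {"tx": 0.4, "ty": 1.6, "tz": 0.1, "yaw": 0, "claw": 0.34}
    - {"tx": 0.4, "ty": 1.6, "tz": 0.2, "yaw": 0, "claw": 0.34}

```text
t: 11.3
eef_pos: [0.5474, 0.0472, 0.0843]
ee_rot: [2.885, -0.49, 1.027]
wrist_force: [-1.0, 5.5, 2.7]
grip_width: 0.0287
grip_force: 2.8
```

```bash
python3 arc.py 47.5 60 1 0 0
```

```text
grasp [-89.2 -24.3  99.1] radius 92.4 head est 55.2 F rad,tan,z [ 1.4 -5.4  2.7] J [-0.07  0.07  2.26 -0.62  0.17  2.42] w 0.0287
[[4.1, 19.1, 1.6]]
```

Request:
jog_arm:
  moves:
    - {"tx": 0.4, "ty": 1.6, "tz": 0.1, "yaw": 0, "claw": 0.34}
    - {"tx": 0.4, "ty": 1.6, "tz": 0.1, "yaw": 0, "claw": 0.34}
    - {"tx": 0.4, "ty": 1.6, "tz": 0.1, "yaw": 0, "claw": 0.34}
    - {"tx": 0.5, "ty": 1.6, "tz": 0.2, "yaw": 0, "claw": 0.34}

```text
t: 11.7
eef_pos: [0.5465, 0.0405, 0.0842]
ee_rot: [2.885, -0.491, 1.025]
wrist_force: [-1.2, 4.9, 0.4]
grip_width: 0.0291
grip_force: 2.1
```

```bash
python3 arc.py 47.5 60 1 0 0
```

```text
grasp [-87.7 -30.9  99. ] radius 93.0 head est 59.4 F rad,tan,z [ 1.2 -4.9  0.4] J [-0.09  0.07  2.26 -0.57  0.16  2.35] w 0.0291
[[4.1, 19.1, 1.6]]
```

Request:
jog_arm:
  moves:
    - {"tx": 0.5, "ty": 1.5, "tz": 0.2, "yaw": 0, "claw": 0.34}
    - {"tx": 0.5, "ty": 1.5, "tz": 0.2, "yaw": 0, "claw": 0.34}
    - {"tx": 0.5, "ty": 1.5, "tz": 0.2, "yaw": 0, "claw": 0.34}
    - {"tx": 0.5, "ty": 1.5, "tz": 0.2, "yaw": 0, "claw": 0.34}

```text
t: 12.1
eef_pos: [0.5464, 0.0339, 0.0842]
ee_rot: [2.885, -0.491, 1.024]
wrist_force: [-1.1, 6.5, 1.4]
grip_width: 0.0287
grip_force: 2.7
```

```bash
python3 arc.py 47.5 60 1 0 0
```

```text
grasp [-85.6 -37.   99. ] radius 93.3 head est 63.4 F rad,tan,z [ 0.6 -6.6  1.4] J [-0.11  0.07  2.27 -0.51  0.16  2.27] w 0.0287
[[4.1, 19.1, 1.6]]
```

Request:
jog_arm:
  moves:
    - {"tx": 0.8, "ty": 1.5, "tz": 0.4, "yaw": 0, "claw": 0.34}
    - {"tx": 0.8, "ty": 1.5, "tz": 0.4, "yaw": 0, "claw": 0.34}
    - {"tx": 0.8, "ty": 1.5, "tz": 0.4, "yaw": 0, "claw": 0.34}
    - {"tx": 0.8, "ty": 1.5, "tz": 0.4, "yaw": 0, "claw": 0.34}

```text
t: 12.5
eef_pos: [0.5476, 0.0271, 0.0842]
ee_rot: [2.885, -0.491, 1.023]
wrist_force: [-1.4, 5.0, 0.2]
grip_width: 0.0288
grip_force: 2.2
```

```bash
python3 arc.py 47.5 60 1 0 0
```

```text
grasp [-82.3 -43.1  99.1] radius 92.9 head est 67.7 F rad,tan,z [ 0.6 -5.1  0.2] J [-0.13  0.07  2.27 -0.44  0.15  2.19] w 0.0288
[[4.1, 19.1, 1.6]]
```

Request:
jog_arm:
  moves:
    - {"tx": 0.8, "ty": 1.4, "tz": 0.4, "yaw": 0, "claw": 0.34}
    - {"tx": 0.8, "ty": 1.4, "tz": 0.4, "yaw": 0, "claw": 0.34}
    - {"tx": 0.8, "ty": 1.4, "tz": 0.4, "yaw": 0, "claw": 0.34}
    - {"tx": 0.8, "ty": 1.4, "tz": 0.4, "yaw": 0, "claw": 0.34}

```text
t: 12.9
eef_pos: [0.5498, 0.0201, 0.0851]
ee_rot: [2.884, -0.492, 1.024]
wrist_force: [0.5, 0.1, 0.0]
grip_width: 0.0288
grip_force: 0.0
```

```bash
python3 arc.py 47.5 60 1 0 0
```

```text
grasp [-77.9 -49.   99.9] radius 92.0 head est 72.2 F rad,tan,z [-0.5 -0.   0. ] J [-0.15  0.06  2.27 -0.37  0.15  2.11] w 0.0288
[[4.1, 19.1, 1.6]]
```

The tangential force has vanished, so the pin may have dropped in. Checking with a picture.

```bash
python3 pic.py pics/slot.png 71
```

```text
(no output)
```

View pics/slot.png

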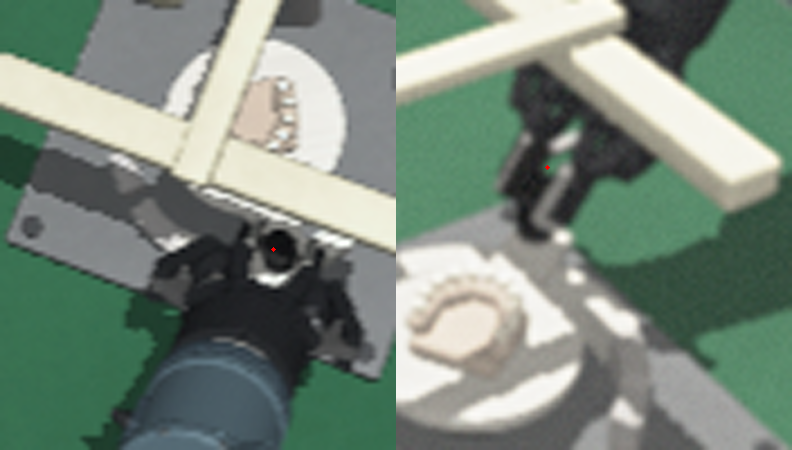

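Request:
jog_arm:
  moves:
    - {"tx": 0.8, "ty": 1.4, "tz": 0.4, "yaw": 0, "claw": 0.34}
    - {"tx": 0.8, "ty": 1.4, "tz": 0.4, "yaw": 0, "claw": 0.34}
    - {"tx": 0, "ty": 0, "tz": 0, "yaw": 0, "claw": 0.34}

```text
t: 13.3
eef_pos: [0.5509, 0.017, 0.0856]
ee_rot: [2.884, -0.492, 1.026]
wrist_force: [0.1, 0.8, -0.0]
grip_width: 0.0291
grip_force: 0.0
```

```bash
python3 arc.py 47.5 60 1 0 0
```

```text
grasp [-75.8 -51.5 100.4] radius 91.7 head est 74.2 F rad,tan,z [-0.3 -0.8 -0. ] J [-0.16  0.06  2.27 -0.33  0.14  2.06] w 0.0291
[[4.1, 19.1, 1.6]]
```

Request:
jog_arm:
  moves:
    - {"tx": 0.8, "ty": 1.3, "tz": 0.5, "yaw": 0, "claw": 0.34}
    - {"tx": 0.8, "ty": 1.3, "tz": 0.5, "yaw": 0, "claw": 0.34}
    - {"tx": 0, "ty": 0, "tz": 0, "yaw": 0, "claw": 0.34}

```text
t: 13.6
eef_pos: [0.5518, 0.0141, 0.0855]
ee_rot: [2.884, -0.492, 1.025]
wrist_force: [-0.1, 0.2, 0.4]
grip_width: 0.0293
grip_force: 0.3
```

```bash
python3 arc.py 47.5 60 1 0 0
```

```text
grasp [-74.  -54.  100.3] radius 91.7 head est 76.1 F rad,tan,z [ 0.  -0.2  0.4] J [-0.17  0.07  2.26 -0.3   0.14  2.02] w 0.0293
[[4.1, 19.1, 1.6]]
```

Request:
jog_arm:
  moves:
    - {"tx": 0.8, "ty": 1.3, "tz": 0.5, "yaw": 0, "claw": 0.34}
    - {"tx": 0.8, "ty": 1.3, "tz": 0.5, "yaw": 0, "claw": 0.34}
    - {"tx": 0, "ty": 0, "tz": 0, "yaw": 0, "claw": 0.34}

```text
t: 13.9
eef_pos: [0.5524, 0.0127, 0.0853]
ee_rot: [2.886, -0.489, 1.026]
wrist_force: [-1.9, 12.8, 2.0]
grip_width: 0.0291
grip_force: 6.3
```

```bash
python3 arc.py 47.5 60 1 0 0
```

```text
grasp [-73.  -55.1 100.2] radius 91.5 head est 77.0 F rad,tan,z [ -2.1 -12.8   2. ] J [-0.17  0.07  2.26 -0.26  0.14  1.98] w 0.0291
[[4.1, 19.1, 1.6]]
```

Blocked at about 13 N, compared with 5 N while riding. I'll back off and check that it is locked the other way too.

Request:
jog_arm:
  moves:
    - {"tx": -1, "ty": -2, "tz": -0.6, "yaw": 0, "claw": 0.34}
    - {"tx": -1, "ty": -2, "tz": -0.6, "yaw": 0, "claw": 0.34}
    - {"tx": -1, "ty": -2, "tz": -0.6, "yaw": 0, "claw": 0.34}
    - {"tx": 0, "ty": 0, "tz": 0, "yaw": 0, "claw": 0.34}

```text
t: 14.3
eef_pos: [0.5513, 0.0181, 0.0855]
ee_rot: [2.884, -0.491, 1.026]
wrist_force: [-0.5, 1.0, 0.2]
grip_width: 0.0287
grip_force: 0.0
```

```bash
python3 arc.py 47.5 60 1 0 0
```

```text
grasp [-75.8 -50.4 100.3] radius 91.0 head est 73.6 F rad,tan,z [ 0.2 -1.1  0.2] J [-0.15  0.07  2.26 -0.34  0.15  2.07] w 0.0287
[[4.1, 19.1, 1.6]]
```

Request:
jog_arm:
  moves:
    - {"tx": -1, "ty": -2, "tz": -0.6, "yaw": 0, "claw": 0.34}
    - {"tx": -1, "ty": -2, "tz": -0.6, "yaw": 0, "claw": 0.34}
    - {"tx": -0.5, "ty": -1, "tz": -0.3, "yaw": 0, "claw": 0.34}
    - {"tx": 0, "ty": 0, "tz": 0, "yaw": 0, "claw": 0.34}

```text
t: 14.7
eef_pos: [0.5501, 0.0224, 0.0855]
ee_rot: [2.883, -0.493, 1.024]
wrist_force: [1.6, -9.9, -0.8]
grip_width: 0.029
grip_force: 4.8
```

```bash
python3 arc.py 47.5 60 1 0 0
```

```text
grasp [-78.3 -46.6 100.3] radius 91.2 head est 70.8 F rad,tan,z [ 0.4 10.  -0.8] J [-0.14  0.07  2.26 -0.4   0.15  2.15] w 0.029
[[4.1, 19.1, 1.7]]
```

It is locked both ways, at about 74°. I'll centre the fingers, open and back out along the tool axis.

Request:
jog_arm:
  moves:
    - {"tx": 1, "ty": 2, "tz": 0.6, "yaw": 0, "claw": 0.34}
    - {"tx": 1, "ty": 2, "tz": 0.6, "yaw": 0, "claw": 0.34}
    - {"tx": 0, "ty": 0, "tz": 0, "yaw": 0, "claw": 0.5}
    - {"tx": 0, "ty": 0, "tz": 0, "yaw": 0, "claw": 0.7}
    - {"tx": 0, "ty": 0, "tz": 0, "yaw": 0, "claw": 0.7}
    - {"tx": 0, "ty": 0, "tz": 0, "yaw": 0, "claw": 0.7}
    - {"tx": 0, "ty": 0, "tz": -20, "yaw": 0, "claw": 0.7}
    - {"tx": 0, "ty": 0, "tz": -30, "yaw": 0, "claw": 0.7}
    - {"tx": 0, "ty": 0, "tz": -40, "yaw": 0, "claw": 0.7}
    - {"tx": 0, "ty": 0, "tz": -40, "yaw": 0, "claw": 0.7}
    - {"tx": 0, "ty": 0, "tz": -40, "yaw": 0, "claw": 0.7}
    - {"tx": 0, "ty": 0, "tz": 0, "yaw": 0, "claw": 0.7}

```text
t: 15.9
eef_pos: [0.4489, 0.0441, 0.226]
ee_rot: [2.878, -0.489, 1.048]
wrist_force: [1.1, -1.0, 0.8]
grip_width: 0.0595
grip_force: 0.0
```

```bash
python3 st.py
python3 - <<'E'
from h import *
p=np.load("stand.npy");out=[]
for n in("top","scene"):
    im=np.ascontiguousarray(r.camera(n)[:,:,::-1]);c=proj(n,world(p,[[-.06,-.04,.1]]))[0].astype(int)
    x0,y0=c[0]-44,c[1]-50;cr=cv2.resize(im[y0:y0+100,x0:x0+88],None,fx=4.5,fy=4.5,interpolation=cv2.INTER_CUBIC)
    for z,col in((.104,(0,0,255)),(.113,(0,255,255)),(.068,(255,0,0))):
        q=(proj(n,world(p,[knob(np.deg2rad(74),z)]))[0]-[x0,y0]+.5)*4.5;cv2.circle(cr,tuple(int(v) for v in q),2,col,-1)
    out.append(cr)
cv2.imwrite("pics/end.png",np.hstack(out))
E
```

```text
t 15.9 J [-0.114 -0.576  2.394 -0.122  0.639  1.866] f [ 1.1 -1.   0.8] w 0.0595 0.0
tcp stand mm [-169.2  -58.5  226. ] grasp [-181.3  -59.8  240.6]
tool axes in stand (cols):
 [[ 0.774  0.025  0.633]
 [-0.024 -0.997  0.07 ]
 [ 0.633 -0.069 -0.771]] lean deg 39.55692050147753
```

View pics/end.png

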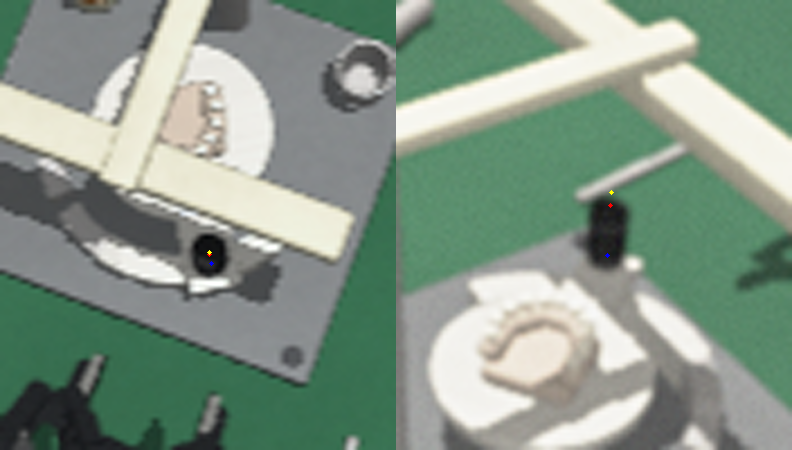

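In the scene view the knob top spans about 196-220, so its centre matches the home marker (row 206). The raised marker is at row 193. The underside edge at row 268 also matches home. The plunger is seated, the gripper is clear and the bystanders look undisturbed, so I'm handing in.

```bash
python3 -c "
from plant import r
print(r.close_job())"
```

```text
the job is handed in; nothing more can be done
None
```

The turntable is in its working slot at about 74° counter-clockwise of park, with the plunger home as far as the last picture shows, the knob released and the arm clear, handed in at about 16 s; from about 33° on, the pin rode on the rim instead of being held up.

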